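Index the swivel work holder to 45 degrees and clamp a heat sink

ROBOT

A 6-joint arm with a two-finger parallel gripper is mounted at the origin on a cart in front of the work surface, level with it; the furniture and walls round the work are solid. World frame = base frame: x ahead of the robot, y to its left, z up, the work surface at z = 0. Lengths are in m, angles in rad, forces in N, time in s.
With the tool pointing down it reaches from about 0.35 to 0.725 m from the base axis. Payload 4.3 kg.
Tool frame: the origin (TCP) lies at the very end of the fingers, on their centre line; the grasp point (between the pads) lies 19 mm behind it; z points along the fingers, y is the line along which they close (so a half turn about z gives the same grasp; the last joint's range is limited). The gripper opens to 85 mm and grips with 20 to 120 N. Pads are 22 mm wide; open, the fingers measure 114 mm over their backs; the gripper's body (76 mm by 85 mm) begins 54 mm behind the grasp point. The pads swing forward as they close: fully open they stand 13 mm farther back than shut.
Start: joints at [-1.273, 0.377, 0.081, 1.274, 0, 1.46], TCP at [0.228, -0.528, 0.231] pointing down, gripper open.
Joint ranges: [-2.72, 2.72], [-0.84, 1.66], [-1.02, 1.22], [-1.77, 2.12], [-1.37, 1.28], [-3.14, 3.14]. Speed limits (rad/s): [2.57, 2.57, 3.14, 3.14, 3.14, 3.14].

INTERFACE

Orientations are given as [roll, pitch, yaw] about the fixed x, y, z axes, in that order (R = Rz(yaw) Ry(pitch) Rx(roll)).
In Python, from plant import sense, eyes, ticket gives the robot as it stands. The module is installed in compiled form; this text tells all that it offers.
- The arm moves only by the shell command python3 -m handwheel 'ROWS' [FORCE]. ROWS is a JSON object of lists of equal length, an entry for each row: "grip": the finger opening in m, from 0 to 0.0854; "delta_pos": the shift along the tool's x, y, z in m, a list of three; "turn": the turn about the tool's z in rad. A call has 1 to 20 rows; each row is the pose to reach, as a shift and turn from the pose commanded when the call began, along the tool's axes at that moment; what a row does not reach only later rows make up. A row lasts 1/8 s, in which the tool goes at most 62.5 mm and 10.7 degrees, less where a joint would pass 70% of its speed; a pose out of reach is approached as far as the arm can. A call with a gripper value outside its range is refused whole. The fingers move at their own pace and stop on an object; FORCE is the grip in N (left out, the last holds). Time passes only in rows, so rows that repeat a pose let the fingers close. It gives the time, the measured TCP pose, the force, the opening and the grip force at its end, in the units of the state.
- sense(): the state, without advancing time (a new reading comes with each control period).
- eyes.get_image(name): name is "scene" or "side" or "wrist"; returns (picture, depth): 400x640x3 uint8, blue, green, red; 400x640 float32, m along the optical axis (not along the pixel's ray), 0 where there is no reading.
- eyes.camera_model(name): a dict with "camera_matrix" (3x3 intrinsics, pixels), "world_from_camera" (4x4, takes a point from camera to world coordinates); the wrist camera has in their place "mount" (4x4, takes a point from camera to tool coordinates, whose origin is the TCP and whose axes are the flange's). Camera axes: x right, y down, z forward; pixel columns grow to the right and rows downward; lengths in m; the calibration is good to about 2 mm. A picture is of the moment at which its call begins: read the wrist's pose just before it. camera_model takes no time and is no camera call.
- ticket.finish_job(): hands the job in; it is judged then, once.
The state is a dict: "time": time; "joint_pos": joint angles; "qd": joint speeds; "joint_torque": joint torques, N m; "tcp_pos": TCP position; "orientation": TCP orientation; "contact_force": force on the tool from outside, world axes, zero at the start; "ft_torque": the same for the moment, N m; "grip_width": finger opening in m; "finger_force": force on a finger pad.
Only numpy, scipy, OpenCV 4.12 (cv2) and the standard library are available. Lean on these libraries where they do the work, as an engineer would, in place of code of your own. Each camera call takes 0.05 s, during which the arm holds its last target. There are 200 camera calls.

TASK

Turn the click-stop swivel table by its upright post to 45 degrees, which is the third click counter-clockwise (seen from above) from the long zero rib on the base, then swing the lock lever fully home. Fetch the heat sink and lay it flat between the two jaws, its long side along them and centred on their length, then press down on the flat rubber pad of the sliding jaw and drag it by friction until the heat sink is held against the fixed jaw. Leave the other things on the bench where they are, and leave the table locked at 45 degrees.

Things in the scene. Friction and masses are not known exactly. Their poses are not given: they have to be found in the camera images.
- bed (a point): centre of the flat top of the round aluminium turntable (200 mm across, top 32 mm above the bench), on its vertical swivel axis. Axes turn with the table: z up, x from the fixed jaw to the sliding jaw, y along the jaws. The whole device is fixed to the bench; its place and yaw vary.
- fixed_jaw (a point): middle of the clamping face of the fixed jaw, at its foot on the table top, 30 mm from the bed point towards the bed's -x; axes as the bed's. Plain steel bar 90 mm long in y, 15 mm thick, standing 14 mm above the table top.
- turntable (a joint): angle of the table, rad, counter-clockwise positive; 0 with its pointer at the long zero rib. A spring detent clicks every 15 degrees (0.2618 rad); let go between clicks it snaps to the nearest. A click takes about 4 N at the post. Starts at a click from -45 to 0 degrees; range -60 to +68 degrees. Turns only while the lock lever is open.
- post_mid (a point): middle of the upright round black post that turns the table: 20 mm across, free from 36 to 76 mm above the bench (this point at 54 mm), on an ear at the rim, 115 mm from the swivel axis, at 200 degrees from the bed's +x (robot side). Its sleeve spins freely and springs 5 mm in or out radially. Pointer under the ear; base ribs every 15 degrees, the zero rib longer, broader.
- lever (a joint): angle of the lock lever, rad: 0 fully open (start), 0.9 fully home at its stop; grows counter-clockwise seen from above. Stays where left; needs about 1 N at its post. Home, its pawl stands between two teeth of the table and holds it; it goes home only with the table at a click.
- lever_post (a point): middle of the upright round black post at the free end of the lock lever, left of the table: 18 mm across, its top 53 mm above the bench, lever bar below it up to 23 mm above the bench; this point 36 mm above the bench, 85 mm from the lever's pivot.
- lever_hinge (a point): the vertical pivot axis of the lock lever, at 36 mm above the bench (a fixed point; pivot boss ends below it).
- jaw (a joint): travel of the sliding jaw towards the fixed jaw, m: 0 fully open (80 mm between the faces), 0.030 when it clamps the 50 mm wide heat sink, 0.045 at its end. Starts between 0.003 and 0.014. Sliding friction about 2 N; stays where left.
- jaw_pad: flat black rubber pad on the sliding jaw, 37 (x) x 62 (y) x 3 mm, no handle; origin at the centre of its underside, 44 mm above the bench (pad top at 47 mm). Axes as the bed's. The jaw's clamping face is 22.5 mm from this origin towards the bed's -x, the way it closes. Guide rails, only 8 mm high, lie beside the jaw.
- heatsink_mid (a point): heat sink, 12 mm above its underside over its plate's centre: aluminium plate 50 (x) x 85 (y) x 4 mm, black fin block on it 30 (x) x 44 (y) mm up to 24 mm, block centre at x +2, y -4 mm. 0.09-0.16 kg. Lies flat on the bench right of the device. Clamped across its 50 mm, either way round; take the fins across the 44 mm (y) to keep the fingers clear of the jaws.
- panel_meter: small dark meter box with a white face, 52 x 62 x 29 mm, bystander; origin at the centre of its underside
- battery_9v: block battery, 26 x 49 x 17 mm, bystander; origin at the centre of its underside
- inline_box: small black cable box, 26 x 32 x 21 mm, bystander; origin at the centre of its underside
Things that resemble listed ones, but are neither listed nor needed, are in the scene too. What is shaped like the part that bears heatsink_mid but green is not meant.

How it is judged:
On the way, in this order (a step that is already met when the one before it is completed fails the run):
1. the turntable rests at the 45 degree click (value of joint turntable between 0.7254 and 0.8454 rad and velocity of joint turntable between -0.05 and 0.05 rad/s), for 0.3 s.
2. the lock lever is home with the table still at 45 degrees (value of joint turntable between 0.7254 and 0.8454 rad and value of joint lever above 0.8 rad), for 0.2 s.
3. the heat sink lies flat on the table between the jaws (x of heatsink_mid in the frame of bed between -0.012 and 0.02 m and y of heatsink_mid in the frame of bed between -0.02 and 0.02 m and z of heatsink_mid in the frame of bed between 0.009 and 0.015 m), for 0.2 s.
4. the fingers press on the rubber pad while the jaw moves in (contact force between the fingers and jaw_pad above 1.5 N and velocity of joint jaw above 0.002 m/s), for 0.05 s.
At the end, for the whole second after the job is handed in: Table at the 45 degree click (within 3.4 degrees), lock lever home (within 0.1 rad); heat sink at rest, flat and along the jaws (within 4 degrees), centred within 15 mm along them, within 3 mm of touching the fixed jaw, the sliding jaw closed on it within 2.5 mm (all of step 2 and value of joint jaw between 0.0275 and 0.0325 m and x of heatsink_mid in the frame of bed between -0.008 and -0.002 m and y of heatsink_mid in the frame of bed between -0.015 and 0.015 m and z of heatsink_mid in the frame of bed between 0.009 and 0.015 m and angle between the y axis of heatsink_mid and the y axis of bed, either way round below 0.07 rad and angle between heatsink_mid's own z axis and vertical below 0.07 rad and linear speed of heatsink below 0.01 m/s).
It fails at once if a bystander is moved by more than 20 mm (distance of any of panel_meter, battery_9v, inline_box from where it was at the start of the episode above 0.02 m).
It also fails if it takes over 69 s, if anything falls off the work surface, if the arm or the gripper's body presses on something with over 40 N, if the wrist force passes 120 N, or if a joint passes its speed limit or range.

## Working session

There is one attempt and no reset: what is moved stays moved. The work goes in short steps, Python scripts to look and compute and a shell command to move; the robot and the scene stay as the last step left them, time stands still between calls to the robot, and variables do not carry over. Pictures are saved under pics/ and viewed, at most 10 in all, crops included, and the job is handed in when it is done.

```bash
mkdir -p pics
cat > h.py <<'E'
import numpy as np, cv2
from plant import sense, eyes, ticket
from scipy.spatial.transform import Rotation as R
def T(s=None):
    s=s or sense(); M=np.eye(4); M[:3,:3]=R.from_euler('xyz',s['orientation']).as_matrix(); M[:3,3]=s['tcp_pos']; return M
def cloud(name):
    W=T() if name=='wrist' else None
    im,d=eyes.get_image(name); m=eyes.camera_model(name); K=np.array(m['camera_matrix'])
    W=W@np.array(m['mount']) if name=='wrist' else np.array(m['world_from_camera'])
    v,u=np.mgrid[:400,:640]
    p=np.stack([(u-K[0,2])/K[0,0]*d,(v-K[1,2])/K[1,1]*d,d],-1)@W[:3,:3].T+W[:3,3]
    p[d==0]=np.nan
    return im,p
def toolshift(target):  # world point for TCP -> shift in tool axes
    M=T(); return M[:3,:3].T@(np.array(target)-M[:3,3])
E
python3 - <<'E'
from h import *
for n in ['scene','side']:
    im,p=cloud(n); cv2.imwrite(f'pics/{n}0.png',im); np.savez(f'{n}0.npz',im=im,p=p)
    print(n,np.round(eyes.camera_model(n)['world_from_camera'],2).tolist())
print(sense()['time'],T().round(3).tolist(), np.round(eyes.camera_model('wrist')['mount'],3).tolist())
E
```

```text
scene [[-0.91, -0.21, 0.37, 0.17], [-0.42, 0.44, -0.79, 0.7], [0.0, -0.87, -0.49, 0.49], [0.0, 0.0, 0.0, 1.0]]
side [[1.0, 0.0, 0.06, 0.44], [-0.06, -0.34, 0.94, -1.03], [0.02, -0.94, -0.34, 0.46], [0.0, 0.0, 0.0, 1.0]]
0.1 [[0.918, 0.397, -0.001, 0.228], [0.397, -0.918, 0.002, -0.527], [0.0, -0.002, -1.0, 0.23], [0.0, 0.0, 0.0, 1.0]] [[0.001, -0.948, -0.319, 0.082], [1.0, 0.001, 0.001, -0.0], [-0.001, -0.319, 0.948, -0.142], [0.0, 0.0, 0.0, 1.0]]
```

View pics/scene0.png

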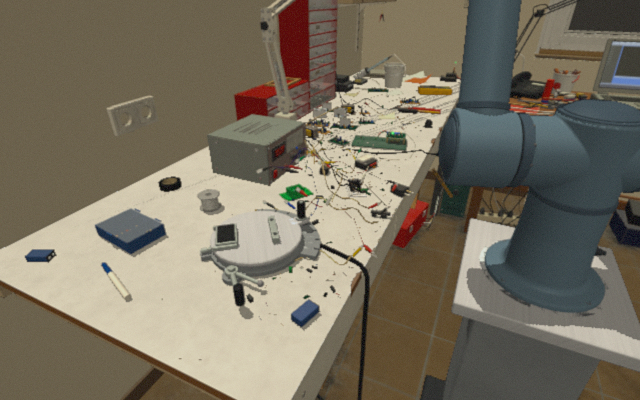

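View pics/side0.png

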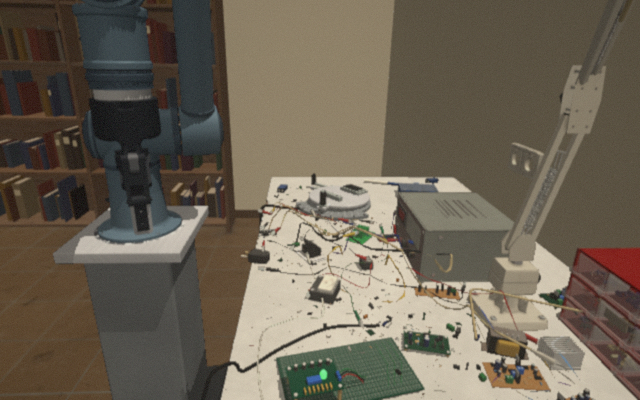

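The scene view shows the turntable near (257,240), the pad at (226,235), the lever post at (238,293) and the table post at (302,210). The side view shows the green decoy at (362,235), and a possible meter or heat sink at (323,288).

Run:
```python
from h import *
s=np.load('scene0.npz'); d=np.load('side0.npz')
cv2.imwrite('pics/crops.png',np.vstack([cv2.resize(s['im'][170:320,180:430],(750,0) if 0 else (500,300),interpolation=cv2.INTER_CUBIC),cv2.resize(d['im'][170:320,235:485],(500,300),interpolation=cv2.INTER_CUBIC)]))
def at(n,u,v):print(n,u,v,n and {'s':s,'d':d}[n]['p'][v,u].round(3))
for a in [('s',226,233),('s',226,248),('s',238,290),('s',231,272),('s',302,206),('s',302,214),('s',305,313),('s',360,186),('s',265,240),('s',208,200),('s',293,190),('d',323,284),('d',362,232),('d',310,246),('d',365,262),('d',323,196),('d',313,178),('d',258,256),('d',352,188)]: at(*a)
p=s['p'].reshape(-1,3); k=(abs(p[:,2]-.032)<.004)&(p[:,0]>.3)&(p[:,0]<.8)&(p[:,1]<.5)&(p[:,1]>-.2)
from collections import Counter
q=p[k]; print(len(q),q.min(0),q.max(0),np.median(q,0))
# circle by RANSAC with fixed r=0.1: count edge support on side of inside fraction
best=None
for cx in np.arange(.35,.75,.003):
  for cy in np.arange(-.1,.4,.003):
    r=np.hypot(q[:,0]-cx,q[:,1]-cy); sc=(r<.1).sum()-2*((r>.1)&(r<.115)).sum()
    if best is None or sc>best[0]: best=(sc,cx,cy)
print(best)
```

```text
s 226 233 [0.619 0.211 0.044]
s 226 248 [0.597 0.242 0.033]
s 238 290 [0.488 0.345 0.05 ]
s 231 272 [0.551 0.287 0.021]
s 302 206 [0.504 0.078 0.069]
s 302 214 [0.505 0.077 0.047]
s 305 313 [0.375 0.315 0.018]
s 360 186 [ 0.449 -0.169  0.016]
s 265 240 [0.54  0.182 0.031]
s 208 200 [0.77  0.094 0.028]
s 293 190 [ 0.602 -0.053  0.024]
d 323 284 [ 0.489 -0.352  0.028]
d 362 232 [ 0.607 -0.098  0.024]
d 310 246 [ 0.468 -0.176  0.023]
d 365 262 [ 0.588 -0.261  0.026]
d 323 196 [0.512 0.062 0.067]
d 313 178 [0.492 0.332 0.04 ]
d 258 256 [ 0.346 -0.218  0.02 ]
d 352 188 [0.617 0.193 0.048]
3740 [ 0.34191469 -0.19988876  0.02801   ] [0.79997331 0.3473929  0.03598551] [0.55644999 0.16817993 0.03116793]
(np.int64(3026), np.float64(0.5690000000000002), np.float64(0.17000000000000023))
```

View pics/crops.png

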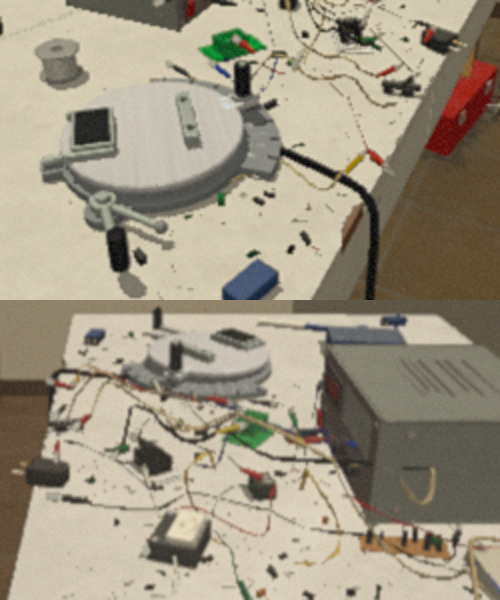

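The crops show a black block on something pale at side (310,246), about (0.468,-0.176), which is probably the heat sink. The meter is at about (0.489,-0.352). The bed centre is about (0.569,0.170), and the table post bearing gives a bed yaw of about 35°. I'll look from above next.

```bash
python3 -m handwheel '{"grip":[0.0854,0.0854,0.0854,0.0854,0.0854,0.0854,0.0854,0.0854,0.0854,0.0854,0.0854],"delta_pos":[[0.417,-0.234,-0.07],[0.417,-0.234,-0.07],[0.417,-0.234,-0.07],[0.417,-0.234,-0.07],[0.417,-0.234,-0.07],[0.417,-0.234,-0.07],[0.417,-0.234,-0.07],[0.417,-0.234,-0.07],[0.417,-0.234,-0.07],[0.417,-0.234,-0.07],[0.417,-0.234,-0.07]],"turn":[0,0,0,0,0,0,0,0,0,0,0]}'
python3 - <<'E'
from h import *
im,p=cloud('wrist'); cv2.imwrite('pics/w1.png',im); np.savez('w1.npz',im=im,p=p); print(T().round(3).tolist())
E
```

```text
time: 1.48
tcp_pos: [0.5172, -0.1487, 0.3009]
orientation: [-3.141, 0.001, 0.406]
contact_force: [-0.7, -0.6, -0.6]
grip_width: 0.0853
finger_force: 0.0
[[0.919, 0.395, -0.001, 0.517], [0.395, -0.919, -0.0, -0.149], [-0.001, -0.0, -1.0, 0.301], [0.0, 0.0, 0.0, 1.0]]
```

View pics/w1.png

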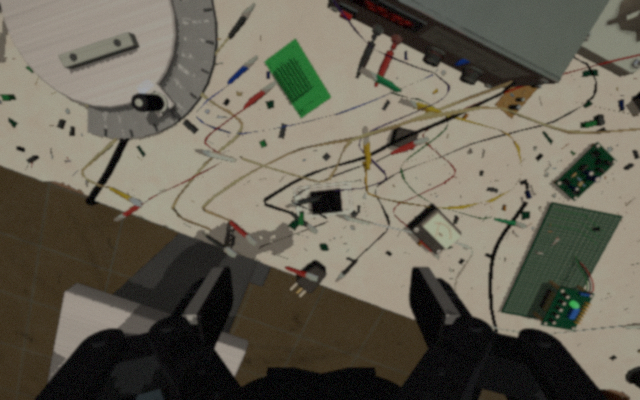

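The wrist view shows the green decoy at (297,78), the likely heat sink with its black block at (325,202), the meter at (437,227), the table post at (148,100), and the base rib sector at (130–215, 0–135). I'll measure the heat sink from depth and zoom in on the ribs.

Run:
```python
from h import *
z=np.load('w1.npz'); im,p=z['im'],z['p']
a=cv2.resize(im[0:145,60:240],(720,580),interpolation=cv2.INTER_CUBIC)
b=im[165:240,280:370]; 
# height map colour of same region
h=np.nan_to_num(p[165:240,280:370,2]); hm=np.clip(h/0.03*255,0,255).astype(np.uint8)
cv2.imwrite('pics/z1.png',np.hstack([cv2.resize(a,(480,387)),np.vstack([cv2.resize(b,(300,193),interpolation=2),cv2.resize(cv2.applyColorMap(hm,2),(300,194),interpolation=0)])]))
w=p[150:260,270:385].reshape(-1,3)
for lo,hi in [(.002,.008),(.015,.03)]:
    q=w[(w[:,2]>lo)&(w[:,2]<hi)]; 
    print(lo,len(q),q.mean(0).round(4),cv2.minAreaRect((q[:,:2]*1000).astype(np.float32)))
w=p[60:150,100:200].reshape(-1,3); q=w[(w[:,2]>.05)&(w[:,2]<.08)]; print('post',len(q),q.mean(0),q[:,2].max(),cv2.minEnclosingCircle((q[q[:,2]>.07][:,:2]*1000).astype(np.float32)))
```

```text
0.002 714 [ 0.4705 -0.1926  0.0036] ((458.081787109375, -187.03311157226562), (166.790771484375, 173.20126342773438), 20.63895606994629)
0.015 1340 [ 0.4683 -0.1705  0.0213] ((489.6563415527344, -173.44696044921875), (127.24745178222656, 145.3406982421875), 33.377403259277344)
post 433 [0.51294578 0.0678923  0.07027409] 0.07876478775125356 ((511.6101989746094, 70.84376525878906), 9.984025955200195)
```

View pics/z1.png

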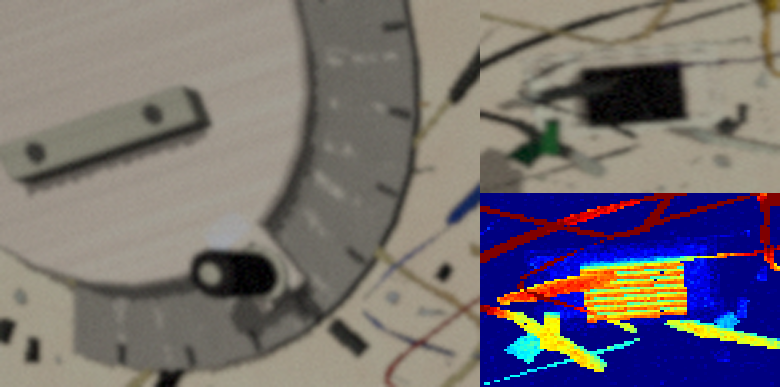

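The heat sink is confirmed: the fins are at z1 (635,92), on a pale plate. The ribs are visible, with the long, broad zero rib at z1 (348,338) next to the ear pointer at about (295,300).

Run:
```python
from h import *
z=np.load('w1.npz'); im,p=z['im'],z['p']
f=lambda x,y:np.nanmedian(p[int(y/2.667)-1:int(y/2.667)+2,60+int(x/2.667)-1:60+int(x/2.667)+2].reshape(-1,3),axis=0)
# refine bed centre from both scene cloud: circle fit to rim points of table top using scene+wrist
s=np.load('scene0.npz')['p'].reshape(-1,3); q=np.vstack([s,p[:150,:240].reshape(-1,3)])
q=q[(abs(q[:,2]-.032)<.0035)&(np.hypot(q[:,0]-.569,q[:,1]-.17)<.104)]
az=np.arctan2(q[:,1]-.17,q[:,0]-.569); r=np.hypot(q[:,0]-.569,q[:,1]-.17)
E=[]
for a in np.arange(-np.pi,np.pi,.1):
    k=(az>=a)&(az<a+.1)
    if k.sum()>20: i=r[k].argsort()[-4:]; E.append(q[k][i].mean(0)[:2])
E=np.array(E)
from scipy.optimize import least_squares
o=least_squares(lambda c:np.hypot(E[:,0]-c[0],E[:,1]-c[1])-.1,[.569,.17],loss='soft_l1',f_scale=.002); c=o.x; print('bed',c,np.abs(o.fun).mean(),len(E))
for n,x,y in [('zero',348,338),('r',393,25),('r',398,112),('r',385,190),('r',355,255),('r',187,350),('r',122,355),('pointer?',300,300),('jawend',205,122),('jawend',190,90),('jaw0',30,182),('ear',290,265)]:
    w=f(x,y); d=w[:2]-c; print(n,w.round(4),np.hypot(*d).round(4),(np.degrees(np.arctan2(d[1],d[0]))%360).round(1))
d=np.array([.5116,.0708])-c; print('post',np.hypot(*d),np.degrees(np.arctan2(d[1],d[0]))%360)
# fixed jaw bar top direction
J=p[:150,:240].reshape(-1,3); J=J[(abs(J[:,2]-.046)<.003)&(np.hypot(*(J[:,:2]-c).T)<.09)]; print('jaw',cv2.minAreaRect((J[:,:2]*1000).astype(np.float32)))
# pad in scene: mean of z~.047
S=s[(abs(s[:,2]-.046)<.004)&(np.hypot(*(s[:,:2]-c).T)<.1)]; dd=S[:,:2]-c; S=S[dd@[np.cos(.65),np.sin(.65)]>0.005]; print('pad',cv2.minAreaRect((S[:,:2]*1000).astype(np.float32)),len(S))
S=s[(s[:,2]>.03)&(s[:,2]<.06)&(np.hypot(s[:,0]-.49,s[:,1]-.34)<.03)]; print('leverpost',S.mean(0),S.min(0),S.max(0))
# heat sink fins
F=p[150:260,270:385].reshape(-1,3); I=im[150:260,270:385].reshape(-1,3)
k=(I.max(1)<45)&(F[:,2]>.014)&(F[:,2]<.03)
F=F[k]; m=np.median(F,0); F=F[np.hypot(*(F-m)[:,:2].T)<.03]; print('fins',m,F.mean(0),cv2.minAreaRect((F[:,:2]*1000).astype(np.float32)),np.percentile(F,[2,98],axis=0))
```

```text
bed [0.5690327  0.16897063] 0.00415758669316625 63
zero [0.4936 0.0346 0.0082] 0.1541 240.7
r [0.6355 0.0514 0.0126] 0.135 299.5
r [0.6035 0.0394 0.0114] 0.134 284.9
r [0.5677 0.0356 0.0118] 0.1333 269.4
r [0.5342 0.0405 0.0114] 0.1331 254.8
r [0.456  0.106  0.0117] 0.1294 209.1
r [0.4397 0.137  0.0113] 0.1333 193.9
pointer? [0.504  0.0572 0.0223] 0.1293 239.8
jawend [0.5648 0.1073 0.0382] 0.0619 266.1
jawend [0.5749 0.1154 0.0378] 0.0539 276.2
jaw0 [0.5093 0.1741 0.0372] 0.0599 175.1
ear [0.5197 0.0616 0.03  ] 0.1182 245.3
post 0.11373648247449283 239.67111452972847
jaw ((541.569580078125, 145.67080688476562), (15.37862777709961, 90.34146881103516), 38.887237548828125)
pad ((619.2958374023438, 209.84478759765625), (42.971588134765625, 72.28392028808594), 39.12109375) 386
leverpost [0.49034132 0.34180768 0.04475622] [0.4838219  0.33128197 0.03014899] [0.50138807 0.34823606 0.05451628]
fins [ 0.47034689 -0.17486337  0.02119334] [ 0.47061975 -0.17516744  0.02040848] ((468.0721130371094, -172.52333068847656), (28.96761131286621, 50.717586517333984), 30.567699432373047) [[ 0.45230719 -0.19651138  0.01425779]
 [ 0.48977662 -0.15269909  0.02499713]]
```

The ribs sit on a 15° grid at 194…299.5°. The zero rib is at 239.7°, which matches the post bearing, so the table starts at 0. Bed yaw is about 39.6° now and will be 84.6° at the target. The post is at (0.511,0.070), 114 mm from the axis (115 expected). I'll go and grip it across the tangent.

```bash
python3 -m handwheel '{"grip":[0.0854,0.0854,0.0854,0.0854,0.0854,0.0854,0.0854,0.0854,0.0854,0.0854,0.0854,0.015,0.015,0.015,0.015,0.015,0.015],"delta_pos":[[0.081,-0.204,0.1],[0.081,-0.204,0.1],[0.081,-0.204,0.1],[0.081,-0.204,0.1],[0.081,-0.204,0.18],[0.081,-0.204,0.18],[0.081,-0.204,0.258],[0.081,-0.204,0.258],[0.081,-0.204,0.258],[0.081,-0.204,0.258],[0.081,-0.204,0.258],[0.081,-0.204,0.258],[0.081,-0.204,0.258],[0.081,-0.204,0.258],[0.081,-0.204,0.258],[0.081,-0.204,0.258],[0.081,-0.204,0.258]],"turn":[-0.635,-0.635,-0.635,-0.635,-0.635,-0.635,-0.635,-0.635,-0.635,-0.635,-0.635,-0.635,-0.635,-0.635,-0.635,-0.635,-0.635]}' 25
python3 - <<'E'
from h import *
M=T(); c=np.array([.569,.169]); print(M.round(3).tolist()); t0=M[:2,3]-c; r=np.hypot(*t0); a0=np.arctan2(t0[1],t0[0]); print(r,np.degrees(a0)%360,sense()['joint_pos'])
for k in range(1,11):
    a=a0+np.radians(4.6*k); d=c+r*np.array([np.cos(a),np.sin(a)])-M[:2,3]; print(np.round(M[:2,:2].T@d,3))
E
```

```text
time: 3.65
tcp_pos: [0.5119, 0.0716, 0.0434]
orientation: [3.141, -0.0, 1.043]
contact_force: [0.1, 0.3, 0.9]
grip_width: 0.0193
finger_force: 26.1
[[0.504, 0.864, 0.001, 0.512], [0.864, -0.504, -0.0, 0.072], [0.0, 0.001, -1.0, 0.043], [0.0, 0.0, 0.0, 1.0]]
0.11290750934701974 239.59652443530712 [ 1.63776619e-02  4.00609185e-01 -4.03821978e-01  7.65753897e-01
 -2.35240772e-04  2.11520832e+00]
[0.    0.009]
[0.001 0.018]
[0.003 0.027]
[0.006 0.036]
[0.009 0.044]
[0.013 0.052]
[0.017 0.06 ]
[0.022 0.068]
[0.028 0.075]
[0.034 0.081]
```

Gripped: width is 19.3 mm and the radius agrees. I'll drag it along the arc while turning with it.

```bash
python3 -m handwheel '{"grip":[0.015,0.015,0.015,0.015,0.015,0.015,0.015,0.015,0.015,0.015,0.015,0.015,0.015],"delta_pos":[[0,0.009,0],[0.001,0.018,0],[0.003,0.027,0],[0.006,0.036,0],[0.009,0.044,0],[0.013,0.052,0],[0.017,0.06,0],[0.022,0.068,0],[0.028,0.075,0],[0.033,0.080,0],[0.033,0.080,0],[0.033,0.080,0],[0.033,0.080,0]],"turn":[-0.08,-0.16,-0.24,-0.32,-0.4,-0.48,-0.56,-0.64,-0.71,-0.785,-0.785,-0.785,-0.785]}' 25
python3 - <<'E'
from h import *
M=T(); c=np.array([.569,.169]); t0=M[:2,3]-c; print(np.hypot(*t0),np.degrees(np.arctan2(t0[1],t0[0]))%360, M.round(3).tolist(),sense()['joint_pos'])
E
```

```text
time: 5.28
tcp_pos: [0.5977, 0.0599, 0.0435]
orientation: [3.14, 0.0, 1.827]
contact_force: [2.8, -0.6, 0.1]
grip_width: 0.0191
finger_force: 26.0
0.11283724972559696 284.75316330685496 [[-0.254, 0.967, 0.001, 0.598], [0.967, 0.254, -0.0, 0.06], [-0.0, 0.001, -1.0, 0.043], [0.0, 0.0, 0.0, 1.0]] [-5.71800405e-03  5.43880661e-01 -1.61908332e-01  8.63763474e-01
 -1.17957117e-06  1.30865720e+00]
```

The table moved 45.2°. I'll release, rise and look at the table and lever.

```bash
python3 -m handwheel '{"grip":[0.07,0.07,0.07,0.07,0.07,0.07,0.07,0.07,0.07,0.07,0.07,0.07,0.07],"delta_pos":[[0,0,0],[0,0,0],[0,0,0],[0,0,-0.06],[0,0,-0.12],[0,0,-0.18],[0.06,0,-0.24],[0.12,0,-0.257],[0.18,0,-0.257],[0.227,0,-0.257],[0.227,0,-0.257],[0.227,0,-0.257],[0.227,0,-0.257]],"turn":[0,0,0,0,0,0,0,0,0,0,0,0,0]}'
python3 - <<'E'
from h import *
im,p=cloud('wrist'); cv2.imwrite('pics/w2.png',im); np.savez('w2.npz',im=im,p=p); print(T().round(3).tolist())
E
```

```text
time: 6.9
tcp_pos: [0.5399, 0.2781, 0.3001]
orientation: [-3.141, 0.0, 1.826]
contact_force: [-1.0, -0.3, -0.6]
grip_width: 0.0705
finger_force: 0.0
[[-0.252, 0.968, -0.0, 0.54], [0.968, 0.252, -0.0, 0.278], [-0.0, -0.0, -1.0, 0.3], [0.0, 0.0, 0.0, 1.0]]
```

View pics/w2.png

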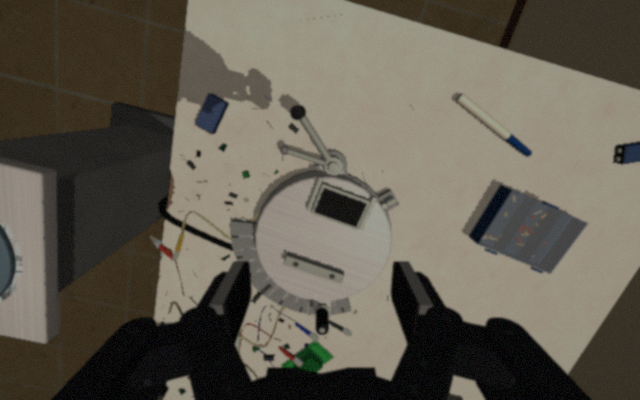

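The wrist view shows the lever pivot boss at (335,160), the lever post top at (298,112), the pad at (342,205), the fixed jaw at (313,265) and the table post at (322,318).

Run:
```python
from h import *
z=np.load('w2.npz'); im,p=z['im'],z['p']
def box(u0,u1,v0,v1,lo,hi): 
    q=p[v0:v1,u0:u1].reshape(-1,3); return q[(q[:,2]>lo)&(q[:,2]<hi)]
c0=lambda q:cv2.minAreaRect((q[:,:2]*1000).astype(np.float32))
circ=lambda q:cv2.minEnclosingCircle((q[:,:2]*1000).astype(np.float32))
L=box(285,312,100,126,.045,.06); print('levpost',len(L),L.mean(0),circ(L))
H=box(322,350,145,175,.018,.06); print('pivot pts',len(H),np.percentile(H[:,2],[5,50,95]),H.mean(0)); H=box(322,350,145,172,H[:,2].max()-.008,.06);print(H.mean(0),circ(H))
J=box(275,350,245,290,.042,.05); print('fixed jaw',c0(J),J.mean(0))
P=box(305,380,178,235,.042,.052); print('pad/jaw',c0(P),P.mean(0))
I=im[178:235,305:380].reshape(-1,3);Q=p[178:235,305:380].reshape(-1,3); Q=Q[(I.max(1)<60)&(Q[:,2]>.042)]; print('dark',c0(Q),Q.mean(0))
t=box(308,340,300,335,.068,.085); print('post',circ(t),len(t),t[:,2].max())
# table centre fit on plane
S=box(240,400,160,320,.029,.0345); E=[]
c=np.array([.569,.169]); d=S[:,:2]-c; az=np.arctan2(d[:,1],d[:,0]); r=np.hypot(*d.T)
for a in np.arange(-np.pi,np.pi,.1):
    k=(az>=a)&(az<a+.1)&(r<.106)
    if k.sum()>15: E.append(S[k][r[k].argsort()[-3:]].mean(0)[:2])
E=np.array(E)
from scipy.optimize import least_squares
o=least_squares(lambda c:np.hypot(E[:,0]-c[0],E[:,1]-c[1])-c[2],[.569,.17,.1],loss='soft_l1',f_scale=.001); print('bed',o.x,np.abs(o.fun).mean())
```

```text
levpost 176 [0.49379489 0.33908165 0.05187225] ((493.6912841796875, 338.7923278808594), 8.815469741821289)
pivot pts 361 [0.01955744 0.02183529 0.02771929] [0.55163851 0.28511953 0.0226288 ]
[0.55305606 0.28455335 0.02389638] ((550.8921508789062, 290.43878173828125), 21.06456184387207)
fixed jaw ((566.8873291015625, 133.07664489746094), (16.337589263916016, 89.68962860107422), 83.82415008544922) [0.56602911 0.13352392 0.0451938 ]
pad/jaw ((577.8880004882812, 233.5424346923828), (45.031490325927734, 69.95520782470703), 83.57514190673828) [0.5773413  0.23492374 0.04558307]
dark ((577.9019775390625, 233.56460571289062), (35.2288818359375, 60.85124206542969), 84.18257141113281) [0.57765572 0.23395108 0.04634691]
post ((597.9482421875, 58.829673767089844), 9.981935501098633) 160 0.07815448835325522
bed [0.57095314 0.16994321 0.09896024] 0.0006089468074225181
```

The geometry agrees: the bed is at (0.5705,0.170) with yaw 84.2°, and the jaw travel is about 8.5 mm. The lever post is at (0.4937,0.3388), with the pivot at about (0.556,0.281). Next I'll grip the lever post across its tangent.

```bash
python3 -m handwheel '{"grip":[0.06,0.06,0.06,0.06,0.06,0.06,0.06,0.06,0.06,0.06,0.012,0.012,0.012,0.012,0.012],"delta_pos":[[0.0704,-0.0294,0.06],[0.0704,-0.0294,0.12],[0.0704,-0.0294,0.17],[0.0704,-0.0294,0.2],[0.0704,-0.0294,0.22],[0.0704,-0.0294,0.271],[0.0704,-0.0294,0.271],[0.0704,-0.0294,0.271],[0.0704,-0.0294,0.271],[0.0704,-0.0294,0.271],[0.0704,-0.0294,0.271],[0.0704,-0.0294,0.271],[0.0704,-0.0294,0.271],[0.0704,-0.0294,0.271],[0.0704,-0.0294,0.271]],"turn":[-0.18,-0.36,-0.571,-0.571,-0.571,-0.571,-0.571,-0.571,-0.571,-0.571,-0.571,-0.571,-0.571,-0.571,-0.571]}' 25
python3 - <<'E'
from h import *
M=T(); c=np.array([.556,.281]); t0=M[:2,3]-c; r=np.hypot(*t0); a0=np.arctan2(t0[1],t0[0]); print(r,np.degrees(a0)%360,sense()['joint_pos'][5])
for k in range(1,12):
    a=a0+np.radians(5*k); d=c+r*np.array([np.cos(a),np.sin(a)])-M[:2,3]; print(5*k,np.round(M[:2,:2].T@d,3))
E
```

```text
time: 8.82
tcp_pos: [0.493, 0.3399, 0.0295]
orientation: [-3.141, 0.0, 2.399]
contact_force: [-1.1, -2.5, 5.8]
grip_width: 0.017
finger_force: 25.0
0.08623023581810974 136.94435414763853 1.2406139539628604
5 [-0.    -0.008]
10 [-0.001 -0.015]
15 [-0.003 -0.022]
20 [-0.005 -0.03 ]
25 [-0.008 -0.037]
30 [-0.011 -0.043]
35 [-0.015 -0.05 ]
40 [-0.02  -0.056]
45 [-0.025 -0.061]
50 [-0.03  -0.066]
55 [-0.036 -0.071]
```

```bash
python3 -m handwheel '{"grip":[0.012,0.012,0.012,0.012,0.012,0.012,0.012,0.012,0.012,0.012,0.012,0.012,0.012],"delta_pos":[[0,-0.008,-0.001],[-0.001,-0.015,-0.001],[-0.003,-0.022,-0.001],[-0.005,-0.03,-0.001],[-0.008,-0.037,-0.001],[-0.011,-0.043,-0.001],[-0.015,-0.05,-0.001],[-0.02,-0.056,-0.001],[-0.025,-0.061,-0.001],[-0.03,-0.066,-0.001],[-0.034,-0.069,-0.001],[-0.034,-0.069,-0.001],[-0.034,-0.069,-0.001]],"turn":[-0.087,-0.175,-0.262,-0.349,-0.436,-0.524,-0.611,-0.698,-0.785,-0.87,-0.9,-0.9,-0.9]}' 25
python3 - <<'E'
from h import *
M=T(); c=np.array([.556,.281]); t0=M[:2,3]-c; print(np.hypot(*t0),np.degrees(np.arctan2(t0[1],t0[0]))%360,M.round(3).tolist())
E
```

```text
time: 10.45
tcp_pos: [0.4709, 0.2678, 0.0296]
orientation: [3.138, -0.001, -2.983]
contact_force: [-1.3, 5.5, -2.0]
grip_width: 0.0163
finger_force: 24.9
0.08608637845554418 188.82155023961283 [[-0.988, -0.157, -0.002, 0.471], [-0.157, 0.988, 0.003, 0.268], [0.001, 0.004, -1.0, 0.03], [0.0, 0.0, 0.0, 1.0]]
```

The lever stopped at 51.9° (0.906 rad), with 5.5 N against the stop, so it is home. I'll release and go above the heat sink.

```bash
python3 -m handwheel '{"grip":[0.045,0.045,0.045,0.07,0.0854,0.0854,0.0854,0.0854,0.0854,0.0854,0.0854,0.0854,0.0854,0.0854,0.0854],"delta_pos":[[0,0,0],[0,0,0],[0,0,-0.06],[0,0,-0.12],[0.01,-0.06,-0.17],[0.02,-0.12,-0.17],[0.03,-0.18,-0.17],[0.04,-0.24,-0.17],[0.05,-0.3,-0.17],[0.06,-0.36,-0.17],[0.069,-0.42,-0.17],[0.069,-0.435,-0.17],[0.069,-0.435,-0.17],[0.069,-0.435,-0.17],[0.069,-0.435,-0.17]],"turn":[0,0,0,0,-0.1,-0.2,-0.248,-0.248,-0.248,-0.248,-0.248,-0.248,-0.248,-0.248,-0.248]}'
python3 - <<'E'
from h import *
im,p=cloud('wrist'); np.savez('w3.npz',im=im,p=p); print(T().round(3).tolist())
cv2.imwrite('pics/w3.png',im)
E
```

```text
time: 12.32
tcp_pos: [0.4715, -0.1725, 0.2003]
orientation: [3.141, -0.0, -2.734]
contact_force: [-0.5, -0.2, -0.6]
grip_width: 0.0856
finger_force: 0.0
[[-0.918, -0.396, -0.0, 0.472], [-0.396, 0.918, 0.0, -0.173], [0.0, 0.0, -1.0, 0.2], [0.0, 0.0, 0.0, 1.0]]
```

View pics/w3.png

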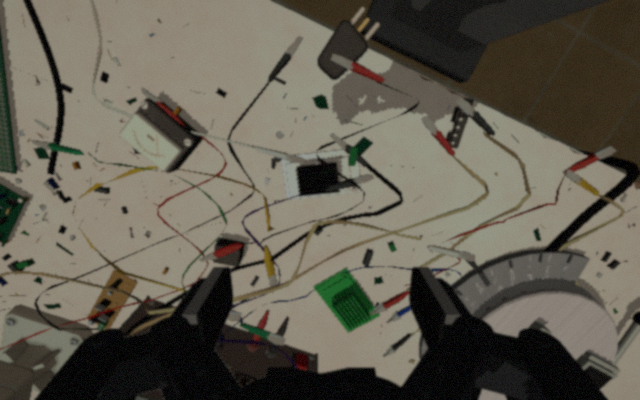

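The heat sink's white plate spans roughly (285,155)–(357,190), with the black fins at (319,180), so its long side runs along the image width. I'll fit its pose.

Run:
```python
from h import *
z=np.load('w3.npz'); im,p=z['im'],z['p']
v0,v1,u0,u1=135,215,265,385
I=im[v0:v1,u0:u1].astype(int);Q=p[v0:v1,u0:u1]
br=I.mean(2); sat=I.max(2)-I.min(2)
print(np.median(I.reshape(-1,3),0), I[165-v0,295-u0], I[170-v0,350-u0])
M=T(); w=((Q[...,2]>.002)&(Q[...,2]<.0075)); d=(br<40)
loc=lambda q:(q-M[:3,3])@M[:3,:3]
cv2.imwrite('pics/z3.png',np.hstack([cv2.resize(im[v0:v1,u0:u1],(390,260),interpolation=2),cv2.applyColorMap(cv2.resize(np.clip(np.nan_to_num(Q[...,2])/.03*255,0,255).astype(np.uint8),(390,260),interpolation=0),2)]))
for n,m in [('plate',w&(sat<25)),('dark',d&(Q[...,2]>.012)&(Q[...,2]<.028))]:
    m=cv2.morphologyEx(m.astype(np.uint8),cv2.MORPH_OPEN,np.ones((3,3)))
    k,l,st,_=cv2.connectedComponentsWithStats(m); i=1+st[1:,4].argmax(); q=loc(Q[l==i]); print(n,st[i],q.mean(0).round(4),cv2.minAreaRect((q[:,:2]*1000).astype(np.float32)),np.percentile(q,[2,98],axis=0).round(4).tolist(), np.median(Q[l==i][:,2]))
```

```text
[124. 139. 144.] [136 151 146] [124 138 138]
plate [ 21  28  12  33 273] [ 0.001  -0.0319  0.197 ] ((0.3909721374511719, -32.18149948120117), (10.66043758392334, 37.175594329833984), 85.46068572998047) [[-0.0167, -0.0372, 0.1956], [0.0187, -0.0265, 0.1982]] 0.0034289455725506346
dark [  33   27   52   33 1000] [ 0.0047 -0.0011  0.1802] ((6.854153633117676, 2.6409034729003906), (53.29126739501953, 31.86092185974121), 83.03005981445312) [[-0.0105, -0.0223, 0.1753], [0.02, 0.0259, 0.1879]] 0.021500217106435432
```

View pics/z3.png

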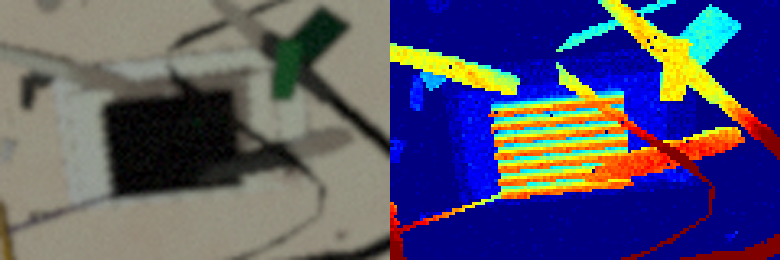

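Run:
```python
from h import *
m=eyes.camera_model('wrist');K=np.array(m['camera_matrix']);M=T();W=M@np.array(m['mount'])
def hit(x,y,z):
    u,v=265+x/3.25-.35,135+y/3.25-.35; r=W[:3,:3]@[(u-K[0,2])/K[0,0],(v-K[1,2])/K[1,1],1]; return (W[:3,3]+r*(z-W[2,3])/r[2])
c=np.array([hit(x,y,.024) for x,y in [(105,105),(232,92),(242,183),(117,194)]]); 
print(c.round(4).tolist()); print('sides',[np.linalg.norm(c[i]-c[(i+1)%4]).round(4) for i in range(4)])
b=c.mean(0); y=(c[1]-c[0]+c[2]-c[3])[:2]; y2=(c[0]-c[3]+c[1]-c[2])[:2]; ang=np.arctan2(y[1],y[0]); print('block',b,'y ang',np.degrees(ang),np.degrees(np.arctan2(y2[1],y2[0]))-90)
L=M[:3,:3].T@(b-M[:3,3]); print('shift tool',L.round(4),'tool y ang',np.degrees(np.arctan2(M[1,1],M[0,1])))
```

```text
[[0.4641, -0.2027, 0.024], [0.4442, -0.1672, 0.024], [0.4703, -0.1518, 0.024], [0.49, -0.1879, 0.024]]
sides [np.float64(0.0407), np.float64(0.0303), np.float64(0.0412), np.float64(0.0298)]
block [ 0.46716453 -0.17738548  0.024     ] y ang 118.96218812421164 -239.9382086646057
shift tool [ 0.0059 -0.0026  0.1764] tool y ang 113.3494838037069
```

The block fits 41×30 mm against 44×30, and heat-sink y points at 119.5°. I'll descend and grip the fins.

```bash
python3 -m handwheel '{"grip":[0.07,0.07,0.07,0.07,0.07,0.07,0.07,0.038,0.038,0.038,0.038,0.038],"delta_pos":[[0.006,-0.002,0.05],[0.006,-0.002,0.1],[0.006,-0.002,0.15],[0.006,-0.002,0.18],[0.006,-0.002,0.195],[0.006,-0.002,0.195],[0.006,-0.002,0.195],[0.006,-0.002,0.195],[0.006,-0.002,0.195],[0.006,-0.002,0.195],[0.006,-0.002,0.195],[0.006,-0.002,0.195]],"turn":[-0.107,-0.107,-0.107,-0.107,-0.107,-0.107,-0.107,-0.107,-0.107,-0.107,-0.107,-0.107]}' 40
python3 -m handwheel '{"grip":[0.038,0.038,0.038,0.038],"delta_pos":[[0,0,-0.03],[0,0,-0.08],[0,0,-0.12],[0,0,-0.12]],"turn":[0,0,0,0]}' 40
python3 - <<'E'
from h import *
im,p=cloud('wrist'); im2,_=cloud('scene'); print(T().round(3).tolist())
cv2.imwrite('pics/g.png',np.hstack([im[120:400,160:480],cv2.resize(im2[60:260,240:440],(280,280))]))
E
```

```text
time: 13.88
tcp_pos: [0.468, -0.1791, 0.0066]
orientation: [-3.139, 0.002, -2.629]
contact_force: [-0.6, 0.5, 6.2]
grip_width: 0.0431
finger_force: 41.9
time: 14.38
tcp_pos: [0.4695, -0.1799, 0.1289]
orientation: [-3.135, 0.004, -2.629]
contact_force: [-0.3, -0.9, -1.6]
grip_width: 0.0432
finger_force: 41.4
[[-0.872, -0.49, 0.0, 0.467], [-0.49, 0.872, -0.0, -0.178], [-0.0, -0.0, -1.0, 0.125], [0.0, 0.0, 0.0, 1.0]]
```

View pics/g.png

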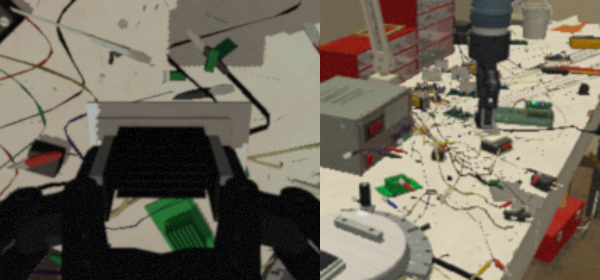

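The heat sink is gripped and level. Its plate's far edge is at full-image row ~222, columns 247–412. I'll work out its offset in the tool frame and the place shift.

Run:
```python
from h import *
m=eyes.camera_model('wrist');K=np.array(m['camera_matrix']);A=np.array(m['mount'])
def hit(u,v,zt): # tool frame, plane tool z
    r=A[:3,:3]@[(u-K[0,2])/K[0,0],(v-K[1,2])/K[1,1],1]; return A[:3,3]+r*(zt-A[2,3])/r[2]
zt=.0066-.004
for q in [(247,222),(330,222),(412,222)]: print(hit(*q,zt).round(4))
print('fin top edge',hit(330,247,.0066-.024).round(4))
im,p=cloud('wrist'); M=T(); q=((p-M[:3,3])@M[:3,:3]); print(q[228,[255,300,330,380,405]].round(4).tolist()); print('col at u=330', [(v,q[v,330].round(4).tolist()) for v in range(216,252,4)])
# target: plate centre offset (px,py) in tool computed for seat at bed x=-0.004
px=hit(330,222,zt)[0]-.025; py=.004
print('plate centre in tool',px,py)
bed=np.array([.5705,.170]); ang=np.radians(84.3)
ty=ang+np.pi/2 # bed y direction
for sgn in (0,np.pi):
    y=np.array([np.cos(ty+sgn),np.sin(ty+sgn)]); x=np.array([-y[1],y[0]])*1 # tool: z down => x = y x z
    x=np.cross([*y,0],[0,0,-1])[:2]
    tgt=bed+np.array([np.cos(ang),np.sin(ang)])*(0.003); tcp=tgt-px*x-py*y
    dy=(np.arctan2(y[1],y[0])-np.arctan2(M[1,1],M[0,1])+np.pi)%(2*np.pi)-np.pi
    print('tcp',tcp,'turn',-dy,'shift',M[:2,:2].T@(tcp-M[:2,3]))
print(sense()['joint_pos'])
```

```text
[ 0.0257 -0.0366  0.0026]
[0.0258 0.0049 0.0026]
[0.0258 0.0458 0.0026]
fin top edge [ 0.0218  0.0043 -0.0174]
[[0.0205, -0.0344, 0.0052], [nan, nan, nan], [0.0212, 0.0042, 0.0039], [0.0208, 0.0299, 0.0049], [0.0214, 0.0424, 0.0036]]
col at u=330 [(216, [-0.0178, 0.0077, 0.126]), (220, [-0.013, 0.0071, 0.1033]), (224, [0.0229, 0.0042, 0.0051]), (228, [0.0212, 0.0042, 0.0039]), (232, [0.0184, 0.0042, 0.0052]), (236, [0.0165, 0.0042, 0.0043]), (240, [0.0146, 0.0042, 0.0035]), (244, [0.0131, 0.0042, 0.0018]), (248, [0.0122, 0.0042, -0.0009])]
plate centre in tool 0.0007663392801894459 0.004
tcp [0.57485429 0.17335044] turn -0.9592163911918252 shift [-0.26709144  0.25291561]
tcp [0.56674162 0.1726199 ] turn 2.1823762623979683 shift [-0.25966151  0.25625403]
[-4.92086695e-01  2.87556044e-01 -3.33490163e-01  9.51488018e-01
 -9.48333792e-05 -1.00418350e+00]
```

```bash
python3 -m handwheel '{"grip":[0.038,0.038,0.038,0.038,0.038,0.038,0.038,0.038,0.038,0.038,0.038,0.038,0.038,0.038],"delta_pos":[[-0.026,0.025,0],[-0.06,0.057,0],[-0.095,0.09,0],[-0.13,0.123,0],[-0.165,0.156,0],[-0.2,0.189,0],[-0.235,0.222,0],[-0.266,0.251,0],[-0.266,0.251,0],[-0.266,0.251,0],[-0.266,0.251,0.04],[-0.266,0.251,0.07],[-0.266,0.251,0.07],[-0.266,0.251,0.07]],"turn":[-0.08,-0.2,-0.33,-0.46,-0.6,-0.73,-0.85,-0.959,-0.959,-0.959,-0.959,-0.959,-0.959,-0.959]}'
python3 - <<'E'
from h import *
im,p=cloud('scene'); M=T(); print(M.round(4).tolist(),sense()['grip_width'])
bed=np.array([.5705,.170]);a=np.radians(84.3); B=np.array([[np.cos(a),np.sin(a)],[-np.sin(a),np.cos(a)]])
print('tcp in bed',B@(M[:2,3]-bed), 'tool y vs bed y deg',np.degrees(np.arctan2(M[1,1],M[0,1]))-174.3)
cv2.imwrite('pics/pl.png',cv2.resize(im[160:300,180:340],(640,560),interpolation=2))
E
```

```text
time: 16.27
tcp_pos: [0.5759, 0.1699, 0.0561]
orientation: [-3.141, -0.0, -1.672]
contact_force: [-0.5, -0.4, -1.3]
grip_width: 0.043
finger_force: 41.3
[[-0.1005, -0.9949, 0.0021, 0.5767], [-0.9949, 0.1005, 0.0002, 0.1703], [-0.0004, -0.0021, -1.0, 0.0568], [0.0, 0.0, 0.0, 1.0]] 0.04313479790914073
tcp in bed [ 0.00090902 -0.00612734] tool y vs bed y deg -0.067914110963045
```

View pics/pl.png

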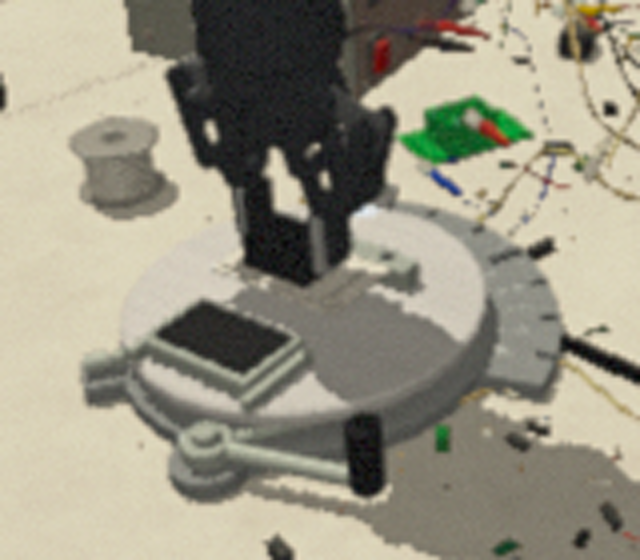

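The heat sink sits over the slot, with the pad on the near side at (225,340). It is aligned within 0.1° and the plate centre is about 1.5 mm off along y. I'll lower, release and rise.

```bash
python3 -m handwheel '{"grip":[0.038,0.038,0.038,0.065,0.065,0.065,0.065,0.065,0.0,0.0,0.0,0.0,0.0,0.0],"delta_pos":[[0,0,0.01],[0,0,0.0175],[0,0,0.0175],[0,0,0.0175],[0,0,0.0175],[0,0,0.0175],[0,0,-0.02],[0,0,-0.07],[-0.05,0.006,-0.12],[-0.063,0.006,-0.12],[-0.063,0.006,-0.12],[-0.063,0.006,-0.12],[-0.063,0.006,-0.12],[-0.063,0.006,-0.12]],"turn":[0,0,0,0,0,0,0,0,0,0,0,0,0,0]}'
cat > m.py <<'E'
from h import *
bed=np.array([.5705,.170]);a=np.radians(84.3); B=np.array([[np.cos(a),np.sin(a)],[-np.sin(a),np.cos(a)]])
M=T(); s=sense(); print('tcp bed',(B@(M[:2,3]-bed)).round(4),M[2,3].round(4),'w',s['grip_width'],s['time'],s['contact_force'])
for n in ('scene','wrist'):
    im,p=cloud(n); I=im.reshape(-1,3); q=p.reshape(-1,3); l=np.c_[(q[:,:2]-bed)@B.T,q[:,2]]
    ok=(abs(l[:,0])<.1)&(abs(l[:,1])<.06)&(l[:,2]<.065)
    R_=lambda k:(k.sum(),np.round(cv2.minAreaRect((l[k][:,:2]*1000).astype(np.float32)),1) if 0 else cv2.minAreaRect((l[k][:,:2]*1000).astype(np.float32)))
    f=ok&(I.max(1)<50)&(abs(l[:,0])<.024)&(l[:,2]>.045); print(n,'fins',R_(f),np.percentile(l[f],[2,98],axis=0).round(4).tolist())
    k=ok&(l[:,2]>.0338)&(l[:,2]<.0385)&(l[:,0]>-.03)&(l[:,0]<.04); print(' plate',np.percentile(l[k],[3,97],axis=0).round(4).tolist(),k.sum())
    k=ok&(I.max(1)<60)&(l[:,0]>.028)&(l[:,2]>.042)&(l[:,2]<.052); print(' pad',R_(k),np.median(l[k],0))
    k=ok&(l[:,0]<-.026)&(l[:,2]>.042)&(l[:,2]<.05); print(' fixed',R_(k))
E
python3 m.py
```

```text
time: 18.08
tcp_pos: [0.5756, 0.2331, 0.1745]
orientation: [3.14, -0.001, -1.671]
contact_force: [-0.4, -0.1, 0.3]
grip_width: 0.0002
finger_force: 0.0
tcp bed [0.0633 0.0012] 0.1745 w 0.00018566690901648765 18.075 [-0.44561695 -0.06705387  0.25928601]
scene fins (np.int64(201), ((4.348670959472656, -3.0060386657714844), (41.45734405517578, 30.1129093170166), 89.73492431640625)) [[-0.0098, -0.0219, 0.0454], [0.0192, 0.0172, 0.0559]]
 plate [[-0.0187, -0.0368, 0.0339], [0.0262, 0.0399, 0.0379]] 188
 pad (np.int64(281), ((65.10997009277344, 0.8955230712890625), (59.52073669433594, 34.39930725097656), 88.58682250976562)) [0.06618252 0.0021488  0.04604546]
 fixed (np.int64(177), ((-62.60589599609375, 2.0305252075195312), (89.61983489990234, 68.14029693603516), 86.87559509277344))
wrist fins (np.int64(931), ((3.5253849029541016, -4.626739501953125), (41.916568756103516, 28.228317260742188), 89.95746612548828)) [[-0.0105, -0.0245, 0.0462], [0.0175, 0.015, 0.0565]]
 plate [[-0.0198, -0.039, 0.0339], [0.0236, 0.0358, 0.0383]] 2467
 pad (np.int64(2516), ((62.90929412841797, -0.9111690521240234), (61.62747573852539, 35.96387481689453), 89.48160552978516)) [ 0.0622994  -0.00173812  0.04621993]
 fixed (np.int64(2209), ((-38.152618408203125, -0.5461921691894531), (89.93993377685547, 15.083831787109375), 89.44646453857422))
```

The heat sink lies flat with its plate centre at about (+2,-1) mm in the bed frame. The jaw travel is about 9 mm, so it needs about 21 mm of drag. I'll press on the pad.

```bash
python3 -m handwheel '{"grip":[0,0,0,0,0,0,0],"delta_pos":[[0,0,0.05],[0,0,0.1],[0,0,0.12],[0,0,0.126],[0,0,0.128],[0,0,0.129],[0,0,0.129]],"turn":[0,0,0,0,0,0,0]}'
```

```text
time: 19.05
tcp_pos: [0.5768, 0.2343, 0.0474]
orientation: [-3.14, 0.001, -1.67]
contact_force: [0.1, 0.0, -0.1]
grip_width: -0.0001
finger_force: 0.0
```

```bash
python3 -m handwheel '{"grip":[0,0,0,0],"delta_pos":[[0,0,0.002],[0,0,0.003],[0,0,0.003],[0,0,0.003]],"turn":[0,0,0,0]}'
```

```text
time: 19.55
tcp_pos: [0.5772, 0.2346, 0.0469]
orientation: [-3.138, 0.002, -1.67]
contact_force: [-4.9, -1.6, 16.7]
grip_width: 0.0001
finger_force: 8.1
```

It's pressing at 17 N. I'll drag towards the fixed jaw.

```bash
python3 -m handwheel '{"grip":[0,0,0,0,0,0,0,0],"delta_pos":[[0.003,0,0],[0.006,0,0],[0.009,0,0],[0.012,0,0],[0.015,0,0],[0.017,0,0],[0.018,0,0],[0.018,0,0]],"turn":[0,0,0,0,0,0,0,0]}'
python3 m.py | grep -v fixed
```

```text
time: 20.55
tcp_pos: [0.5754, 0.2182, 0.0469]
orientation: [-3.138, 0.005, -1.669]
contact_force: [-4.7, 2.9, 16.0]
grip_width: 0.0003
finger_force: 7.9
tcp bed [ 0.0485 -0.    ] 0.0469 w 0.0002989357725070867 20.55 [-4.71668144  2.87084574 15.96693106]
scene fins (np.int64(143), ((2.1299314498901367, 3.935821533203125), (29.869840621948242, 28.79317855834961), 0.30346259474754333)) [[-0.0097, -0.0086, 0.0456], [0.0169, 0.018, 0.0557]]
 plate [[-0.0293, -0.0023, 0.0339], [0.0349, 0.0385, 0.0383]] 139
 pad (np.int64(195), ((50.658905029296875, 0.37877464294433594), (32.76553726196289, 60.3743896484375), 1.3411312103271484)) [0.05567586 0.01187396 0.04599045]
wrist fins (np.int64(5336), ((1.6996145248413086, -4.730981826782227), (42.937278747558594, 29.375436782836914), 89.49015808105469)) [[-0.0128, -0.025, 0.0454], [0.0154, 0.0155, 0.0561]]
 plate [[-0.0224, -0.0388, 0.0339], [0.0251, 0.0365, 0.0375]] 5714
 pad (np.int64(5134), ((48.776878356933594, -0.7356414794921875), (62.216064453125, 40.675350189208984), 89.31400299072266)) [ 0.04051125 -0.00355628  0.04623753]
```

```bash
python3 -m handwheel '{"grip":[0,0,0,0,0,0],"delta_pos":[[0.002,0,0],[0.004,0,0],[0.005,0,0],[0.006,0,0],[0.006,0,0],[0.006,0,0]],"turn":[0,0,0,0,0,0]}'
python3 m.py | grep -v fixed
```

```text
time: 21.4
tcp_pos: [0.5748, 0.2126, 0.0469]
orientation: [-3.138, 0.006, -1.669]
contact_force: [-5.8, 4.2, 15.5]
grip_width: -0.0001
finger_force: 7.9
tcp bed [ 0.0429 -0.    ] 0.0469 w -7.665373523870489e-05 21.4 [-5.80311619  4.20072007 15.53764614]
scene fins (np.int64(141), ((-2.1402549743652344, 2.7200775146484375), (29.432193756103516, 30.93224334716797), 2.819145441055298)) [[-0.0143, -0.0111, 0.0456], [0.0113, 0.0179, 0.0562]]
 plate [[-0.0274, -0.0009, 0.0339], [0.0334, 0.0412, 0.0382]] 131
 pad (np.int64(189), ((44.667179107666016, 1.1279373168945312), (60.2371711730957, 33.05246353149414), 89.16934204101562)) [0.05008129 0.0114874  0.04610066]
wrist fins (np.int64(5534), ((2.65460205078125, -0.9382972717285156), (42.68707275390625, 58.98468780517578), 0.001394511666148901)) [[-0.0184, -0.0251, 0.0454], [0.0235, 0.0158, 0.0561]]
 plate [[-0.0274, -0.0388, 0.0339], [0.0196, 0.0366, 0.0376]] 5651
 pad (np.int64(4029), ((45.49517059326172, -0.6526947021484375), (62.08734130859375, 34.981624603271484), 89.95143127441406)) [ 0.0384169  -0.00448913  0.04621395]
```

```bash
python3 -m handwheel '{"grip":[0,0,0,0,0,0],"delta_pos":[[0.001,0,0.001],[0.002,0,0.001],[0.003,0,0.001],[0.004,0,0.001],[0.004,0,0.001],[0.004,0,0.001]],"turn":[0,0,0,0,0,0]}'
```

```text
time: 22.25
tcp_pos: [0.5751, 0.2116, 0.0469]
orientation: [-3.137, 0.012, -1.667]
contact_force: [-5.3, 10.4, 17.6]
grip_width: 0.0002
finger_force: 9.0
```

The tangential force rose to 10 N with only 1 mm of motion, so it's clamped. I'll lift straight off and verify.

```bash
python3 -m handwheel '{"grip":[0,0,0,0,0,0],"delta_pos":[[0,0,-0.02],[0,0,-0.06],[-0.04,0,-0.11],[-0.06,0,-0.13],[-0.06,0,-0.13],[-0.06,0,-0.13]],"turn":[0,0,0,0,0,0]}'
python3 m.py
python3 - <<'E'
from h import *
im,p=cloud('wrist'); q=p.reshape(-1,3); 
for n,c,lo,hi in [('lever',(.472,.268),.044,.06),('post',(.598,.058),.066,.085)]:
    k=(np.hypot(q[:,0]-c[0],q[:,1]-c[1])<.03)&(q[:,2]>lo)&(q[:,2]<hi); print(n,k.sum(),k.any() and cv2.minEnclosingCircle((q[k][:,:2]*1000).astype(np.float32)))
E
```

```text
time: 23.0
tcp_pos: [0.5785, 0.2651, 0.1712]
orientation: [3.14, -0.001, -1.671]
contact_force: [-0.2, 0.2, -0.1]
grip_width: 0.0006
finger_force: 0.0
tcp bed [0.0954 0.0015] 0.1712 w 0.0005868026856143293 23.0 [-0.15262166  0.16273558 -0.10154365]
scene fins (np.int64(193), ((-2.993777275085449, -4.237590789794922), (30.301593780517578, 43.9608039855957), 1.2227137088775635)) [[-0.0168, -0.022, 0.0457], [0.0114, 0.0173, 0.0563]]
 plate [[-0.0292, -0.0349, 0.034], [0.0313, 0.0387, 0.0383]] 139
 pad (np.int64(263), ((44.735595703125, 0.7979469299316406), (58.65589904785156, 33.3330192565918), 89.89742279052734)) [0.04531787 0.00209144 0.04604853]
 fixed (np.int64(166), ((-63.094451904296875, 2.5087738037109375), (91.0367202758789, 68.8004379272461), 87.2235336303711))
wrist fins (np.int64(961), ((-3.7453832626342773, -4.578756332397461), (27.964120864868164, 41.774566650390625), 0.0007542985840700567)) [[-0.0172, -0.0243, 0.0459], [0.0102, 0.0152, 0.0565]]
 plate [[-0.0268, -0.0387, 0.0339], [0.0157, 0.0361, 0.0383]] 2968
 pad (np.int64(2738), ((43.957637786865234, -0.8515529632568359), (61.17987060546875, 32.25), 89.38786315917969)) [ 0.04295164 -0.0007322   0.04622223]
 fixed (np.int64(2604), ((-38.104835510253906, -0.5160942077636719), (90.17540740966797, 15.47658920288086), 89.46287536621094))
lever 363 ((472.5721740722656, 267.4277648925781), 8.891021728515625)
post 0 False
```

The fin centre puts the plate at x ≈ -5 mm, touching the fixed jaw. The pad is consistent with about 0.030 travel, the lever is home and the table angle is unchanged. I'm handing in.

```bash
python3 -c "
from plant import ticket; print(ticket.finish_job())"
```

```text
the job is handed in; nothing more can be done
None
```

The job is handed in at about 23 s of the 69 s limit: by my last measurements the table is locked at 45°, the lever is home and the heat sink is clamped flat against the fixed jaw; no verdict was returned.

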